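# Press a crust gauge square onto a loaf's seal

### The job

Take hold of the crust gauge (black handle), raise it a little in its iron holder and slide it out through the open front of the fork. Then press its round foot gently and squarely onto the middle of the flat round dough seal on the sloping shoulder of the loaf, until the sprung foot is about half pushed in, and end the program while still holding the gauge there in the gripper, quite still. Do not shift the loaf, press hard, or disturb the roll, the long loaf, the shaker or the bowl.

Things in the scene. Friction and masses are not known exactly. Their poses are not given: they have to be found in the camera images.
- gauge: Crust gauge, 165 mm long, hanging upright, 0.2 kg. Origin on its axis under the collar; z away from the foot, x along the holder's x at the start. Above: collar 34 mm across, 5 mm thick; black handle 30 (x) by 24 (y) mm, 5 to 90 mm above the origin, a white dial (look only) low on its -x face, 8 to 36 mm up. Below: barrel 10 mm across, 55 mm long, then the sprung foot.
- foot (a joint): How far the gauge's sprung foot is pushed in, m: 0 free, grows towards the handle, stop at 0.014. A thin rod ends in a steel disc 20 mm across, 6 mm thick; its flat face, square to the gauge's axis, is when free 75 mm below the gauge's origin. The spring gives 0.9 N at 0, 3.9 N at 0.007, 6.9 N at 0.014.
- foot_face (a point): Centre of the flat underside of the foot's disc, on the gauge's axis; moves with the foot.
- holder: Fixed iron fork on a foot plate and post. Origin on the table below the gauge; yaw only. Two prongs 14 mm wide, 8 thick, top at 120 mm, carry the collar at x = 0; the 14 mm slot between them runs along x from +46 mm (shut, post at +62) to -35 mm (open), where each prong has a lip 5 mm high. The disc is wider than the slot: the gauge leaves only towards -x, raised 6 to 50 mm.
- loaf: Round bread loaf, rigid crust, 196 mm in diameter, 105 mm high, about 0.8 kg, loose on a round flat iron tray 240 mm in diameter and 12 mm thick with a thin rim wire up to 29 mm. Origin at the centre of its underside. It carries the seal on its -x side.
- seal: Flat round pale dough disc 44 mm in diameter baked into the loaf's shoulder, with a dark 7 mm dot in its middle. Origin at the centre of its flat face; z points squarely out of the face, 28 degrees from vertical towards the loaf's -x side (roughly towards the robot). The centre is about 58 mm from the loaf's axis and 95 mm above its underside.
- roll: Bystander: small bread roll, 90 mm in diameter, 48 mm high; origin under its centre.
- shaker: Bystander: aluminium can, 60 mm in diameter, 110 mm high; origin under its centre.
- batard: Bystander: long loaf 220 x 104 mm, 105 mm high, long side along its y; origin under its centre.
- flour_bowl: Bystander: steel bowl 120 mm in diameter, 60 mm high; origin under its centre.
Mind the look-alikes: they are no part of the job. Leave any orange or yellow look-alike of the gauge alone. There is more than one size of the holder; the one meant has the size given above.

How it is judged:
On the way:
1. the gauge, in the gripper, is out of the fork through its open front (x of gauge in the frame of holder below -0.055 m and height (world z) of gauge above 0.1 m and contact force between the fingers and gauge above 1 N and contact force between gauge and holder below 0.2 N), for 0.2 s.
At the end, for the whole second after the job is handed in: The gauge is held still in the fingers and by nothing else but the loaf, its foot on the seal within 12 mm of the centre, its axis within 8 degrees of square to the seal, the foot pushed in 3.5 to 11.5 mm with 1 to 8 N; the loaf is within 15 mm of where it was (contact force between the fingers and gauge above 1 N and distance between foot_face and seal below 0.012 m and angle between the z axis of gauge and the z axis of seal, either way round below 0.14 rad and value of joint foot between 0.0035 and 0.0115 m and contact force between gauge and loaf between 1 and 8 N and contact force between gauge and holder below 0.2 N and linear speed of each of gauge, loaf below 0.01 m/s and distance of loaf from where it was at the start of the episode below 0.015 m); the arm keeps its last pose, push and grip.
It fails at once if the loaf is pressed with more than 15 N (contact force between any of gauge, the arm, the fingers and loaf above 15 N).
It fails at once if the loaf is shifted more than 20 mm (distance of loaf from where it was at the start of the episode above 0.02 m).
It fails at once if the roll, the long loaf, the shaker or the bowl is moved more than 20 mm (distance of any of roll, shaker, batard, flour_bowl from where it was at the start of the episode above 0.02 m).
It also fails if it takes over 51 s, if anything falls off the work surface, if the arm or the gripper's body presses on something with over 40 N, if the wrist force passes 120 N, or if a joint passes its speed limit or range.

### The arm

A 6-joint arm with a two-finger parallel gripper is mounted at the origin on the work surface. World frame = base frame: x ahead of the robot, y to its left, z up, the work surface at z = 0. Lengths are in m, angles in rad, forces in N, time in s.
With the tool pointing down it reaches from about 0.275 to 0.75 m from the base axis. Payload 10.2 kg.
Tool frame: the origin (TCP) lies at the very end of the fingers, on their centre line; the grasp point (between the pads) lies 19 mm behind it; z points along the fingers, y is the line along which they close (so a half turn about z gives the same grasp; the last joint's range is limited). The gripper opens to 85 mm and grips with 20 to 120 N. Pads are 22 mm wide; open, the fingers measure 114 mm over their backs; the gripper's body (76 mm by 85 mm) begins 54 mm behind the grasp point. The pads swing forward as they close: fully open they stand 13 mm farther back than shut.
Start: joints at [-0.223, 0.313, 1.498, -0, 1.331, -0.223], TCP at [0.525, -0, 0.231] pointing down, gripper open.
Joint ranges: [-2.94, 2.94], [-0.97, 2.17], [0.19, 2.56], [-1.23, 4.37], [0.02, 3.11], [-2.88, 2.88]. Speed limits (rad/s): [2.39, 2.39, 3.01, 3.14, 3.14, 3.14].

### API

Orientations are given as a unit quaternion [w, x, y, z].
In Python, from plant import manip, viewer, job gives the robot as it stands.
- The arm moves only by the tool apply_moves, never from a script. Its argument "rows" is a list of rows, each an object with "xyz": the shift along the tool's x, y, z scaled (see below), a list of three; "twist": the turn, a rotation vector about the tool's x, y, z scaled (see below), a list of three. A call has 1 to 8 rows; each row is the pose to reach, as a shift and turn from the pose commanded when the call began, along the tool's axes at that moment, turning the shorter way round; what a row does not reach only later rows make up. The controller multiplies each number of a shift by 0.08 m and each number of a turn by 360 degrees. A row lasts 1/8 s, in which the tool goes at most 62.5 mm and 10.7 degrees, less where a joint would pass 70% of its speed; a pose out of reach is approached as far as the arm can. A call with a number of a shift or a turn outside -1 to 1 is refused whole. A call with a gripper value outside its range is refused whole. "grip" is the finger opening in mm, from 0 to 85.4, set as the call begins (left out, the last holds). The fingers move at their own pace and stop on an object; the grip force is fixed at half the most. Time passes only in rows, so rows that repeat a pose let the fingers close. It gives the time, the measured TCP pose, the force, the opening and the grip force at its end, in the units of the state.
- manip.sense(): the state, without advancing time (a new reading comes with each control period).
- viewer.read_camera(name): name is "scene" or "side" or "wrist"; returns the picture (400x640x3 uint8, red, green, blue); there is no depth.
- viewer.camera_info(name): a dict with "mtx" (3x3 intrinsics, pixels), "camera_from_world" (4x4, takes a point from world to camera coordinates). Camera axes: x right, y down, z forward; pixel columns grow to the right and rows downward; lengths in m; the calibration is good to about 2 mm. A picture is of the moment at which its call begins: read the wrist's pose just before it. camera_info takes no time and is no camera call; for the wrist camera it gives the pose at the moment of the call.
- job.close_job(): hands the job in; it is judged then, once.
The state is a dict: "time": time; "joint_pos": joint angles; "joint_velocities": joint speeds; "tau": joint torques, N m; "tcp_pos": TCP position; "eef_rot": TCP orientation; "wrist_force": force on the tool from outside, world axes, zero at the start; "moment": the same for the moment, N m; "finger_gap": finger opening in m; "gripper_force": force on a finger pad.
Only numpy, scipy, OpenCV 4.12 (cv2) and the standard library are available. Lean on these libraries where they do the work, as an engineer would, in place of code of your own. Each camera call takes 0.05 s, during which the arm holds its last target. There are 200 camera calls.

## Working session

There is one attempt and no reset: what is moved stays moved. The work goes in short steps, Python scripts to look and compute and a tool call to move; the robot and the scene stay as the last step left them, time stands still between calls to the robot, and variables do not carry over. Pictures are saved under pics/ and viewed, at most 12 in all, crops included, and the job is handed in when it is done.

Besides the shell and the picture viewer there is one more tool, called after "Request:" by a JSON object that holds its "op" and its "data", one argument or row to a line. apply_moves: Moves the arm, as the interface text tells. Shifts and turns lie within -1 to 1; 1 stands for 0.08 m of shift or 360 degrees of turn. Its arguments: {"type":"object","properties":{"rows":{"type":"array","items":{"type":"object","properties":{"xyz":{"type":"array","items":{"type":"number","minimum":-1,"maximum":1}},"twist":{"type":"array","items":{"type":"number","minimum":-1,"maximum":1}}}}},"grip":{"type":"number"}},"required":["rows"]}

```bash
mkdir -p pics; ls
python3 - <<'E'
from plant import manip, viewer, job
import cv2,numpy as np
for n in ["scene","side","wrist"]:
    c=viewer.camera_info(n); im=viewer.read_camera(n); cv2.imwrite(f"pics/{n}0.png",im[:,:,::-1])
    np.savez(f"pics/{n}0.npz",K=c["mtx"],T=c["camera_from_world"])
    print(n,np.round(c["mtx"],1).tolist(),np.round(c["camera_from_world"],3).tolist())
print(manip.sense())
E
```

```text
pics
scene [[512.4, 0.0, 316.0], [0.0, 512.4, 197.3], [0.0, 0.0, 1.0]] [[-0.72, 0.693, -0.01, 0.367], [0.558, 0.571, -0.602, -0.232], [-0.412, -0.439, -0.799, 1.803], [0.0, 0.0, 0.0, 1.0]]
side [[388.8, 0.0, 322.3], [0.0, 388.8, 200.7], [0.0, 0.0, 1.0]] [[-0.843, -0.538, -0.015, 0.461], [-0.273, 0.451, -0.85, 0.228], [0.464, -0.712, -0.527, 1.219], [0.0, 0.0, 0.0, 1.0]]
wrist [[298.4, 0.0, 323.8], [0.0, 298.4, 195.4], [0.0, 0.0, 1.0]] [[1.0, -0.0, -0.001, -0.525], [0.0, -0.957, 0.291, -0.037], [-0.001, -0.291, -0.957, 0.381], [0.0, 0.0, 0.0, 1.0]]
{'time': 0.15, 'joint_pos': array([-2.23390050e-01,  3.13323679e-01,  1.49823140e+00, -1.71269461e-05,
        1.33101079e+00, -2.23424910e-01]), 'joint_velocities': array([-0.00065664, -0.00224518, -0.00248224,  0.00054138,  0.00324311,
       -0.00200703]), 'tau': array([ 1.79854873e-03, -4.12368500e+01, -2.59796566e+01, -1.57318855e-04,
        3.17765021e-03, -3.62555340e-05]), 'tcp_pos': array([5.24813590e-01, 3.10513473e-05, 2.30877147e-01]), 'eef_rot': array([-4.07332164e-04,  7.07092931e-01,  7.07120463e-01, -2.66336968e-04]), 'wrist_force': array([0.1250405 , 0.64215393, 0.32314401]), 'moment': array([-0.00647587, -0.00575056,  0.01612625]), 'gripper_force': 0.0, 'finger_gap': 0.08549603737933702}
```

View pics/scene0.png

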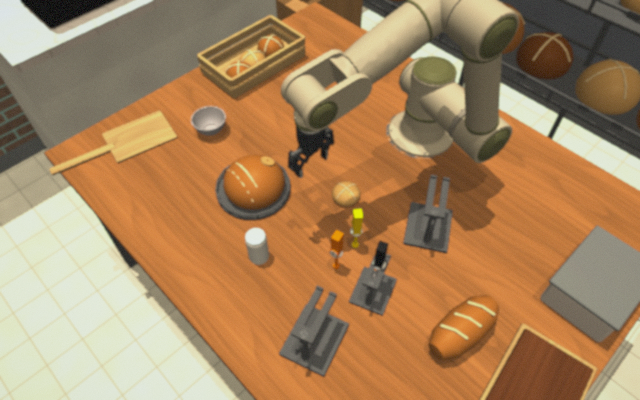

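View pics/side0.png

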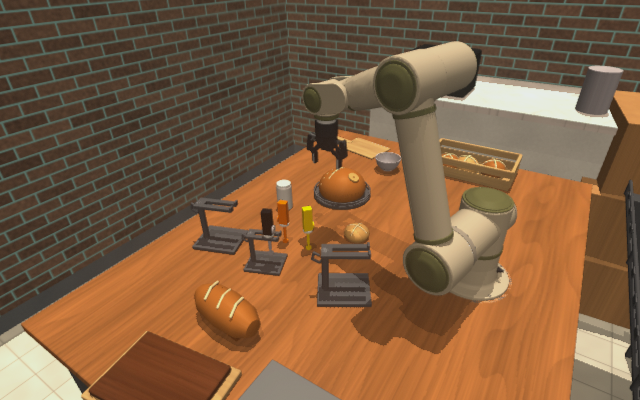

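View pics/wrist0.png

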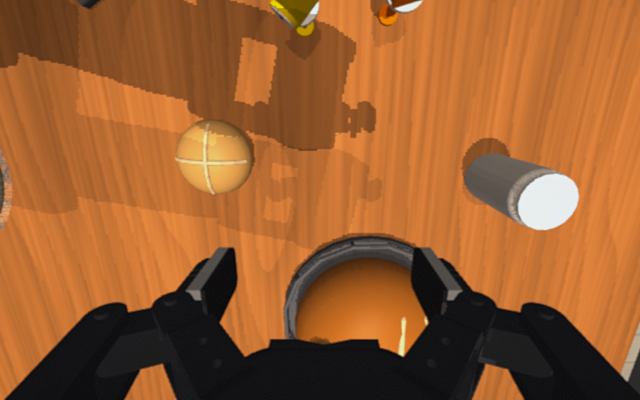

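The scene camera shows the gauge (black handle near (380,252)) in the small fork, with yellow and orange look-alikes to its left. The loaf is at (253,185) with its seal near (267,160). The side camera shows the handle at (267,222) and the seal at (353,177). I'll zoom in on these.

Run:
```python
import cv2,numpy as np
s=cv2.imread("pics/scene0.png"); d=cv2.imread("pics/side0.png")
def c(im,x,y,w,h,f): return cv2.resize(im[y:y+h,x:x+w],None,fx=f,fy=f,interpolation=cv2.INTER_CUBIC)
a=np.hstack([c(s,340,225,80,60,5),c(d,235,195,80,60,5)])
a2=np.hstack([c(s,340,260,80,60,5)[:0],c(d,235,195,80,60,5)[:0]])
b=np.hstack([c(s,215,145,80,60,5),c(d,310,155,80,60,5)])
cv2.imwrite("pics/z0.png",np.vstack([a,b]))
```

```text
(no output)
```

View pics/z0.png

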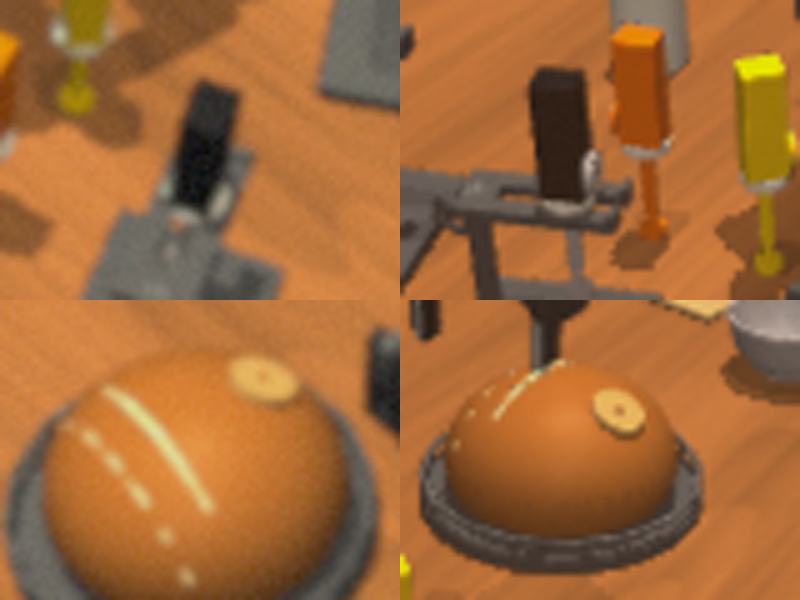

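The zoom gives these full-image pixels:
- Handle top: about (382.6,245.2) in scene and (266.6,209.8) in side.
- Seal dot: (267.2,160.0) in scene and (353.4,176.6) in side.
- Fork's open tips in side: about (359,232) and (357,238), to the right, which is the robot side.

```bash
cat > h.py <<'E'
import numpy as np
def cam(n):
    z=np.load(f"pics/{n}.npz"); return z["K"],z["T"]
def ray(n,p):
    K,T=cam(n); R=T[:3,:3]; d=R.T@np.linalg.inv(K)@np.array([p[0],p[1],1.]); return -R.T@T[:3,3],d/np.linalg.norm(d)
def plane(n,p,z):
    o,d=ray(n,p); return o+d*(z-o[2])/d[2]
def tri(obs):
    A=np.zeros((3,3));b=np.zeros(3);L=[]
    for n,p in obs:
        o,d=ray(n,p);M=np.eye(3)-np.outer(d,d);A+=M;b+=M@o;L.append((o,M))
    x=np.linalg.solve(A,b); return x,[np.linalg.norm(M@(x-o))*1e3 for o,M in L]
E
python3 - <<'E'
from h import *
import cv2
np.set_printoptions(precision=4,suppress=True)
print("handle top",tri([("scene0",(382.6,245.2)),("side0",(266.6,209.8))]))
print("seal",tri([("scene0",(267.2,160.0)),("side0",(353.4,176.6))]))
c=lambda u,v:(235+(u-400+.5)/5-.5,195+(v+.5)/5-.5)
for p in [(622,180),(612,208),(483,188),(560,205)]: print("side pt z.125",plane("side0",c(*p),.122))
# loaf tray outline, roll
for n in ["scene0","side0"]:
    im=cv2.imread(f"pics/{n}.png")
    hsv=cv2.cvtColor(im,cv2.COLOR_BGR2HSV)
    m=((hsv[...,1]<90)&(hsv[...,2]<120)).astype(np.uint8)
    N,l,st,ce=cv2.connectedComponentsWithStats(m)
    for i in range(1,N):
        if st[i,4]>150: print(n,st[i],ce[i])
for nm,p in [("tray c",(253,186)),("roll",(346,194)),("shaker",(256,247)),("yellow",(357,228)),("orange",(337,250)),("batard",(464,328))]:
    print(nm,plane("scene0",p,0.03))
E
```

```text
handle top (array([0.5568, 0.2905, 0.2108]), [np.float64(1.6173325176032012), np.float64(1.6173325176031323)])
seal (array([ 0.5263, -0.2   ,  0.106 ]), [np.float64(0.5350431154237726), np.float64(0.5350431154238178)])
side pt z.125 [0.5411 0.2594 0.122 ]
side pt z.125 [0.5283 0.2857 0.122 ]
side pt z.125 [0.6103 0.3115 0.122 ]
side pt z.125 [0.5577 0.3    0.122 ]
scene0 [  21    0   95   29 1219] [61.8581  9.6571]
scene0 [   0    0  190  173 7217] [73.7751 72.1975]
scene0 [196   0  45  22 431] [213.3527   6.5963]
scene0 [362   0  47  17 449] [382.2962   5.7082]
scene0 [  283     0   357   177 20167] [506.2254  78.3183]
scene0 [303  59  43  28 564] [326.2163  72.6684]
scene0 [216 168  74  51 974] [250.73   202.1581]
scene0 [ 404  175   48   77 2172] [429.7785 219.9378]
scene0 [102 223  36  45 237] [122.3882 251.1139]
scene0 [ 350  242   45   73 1555] [374.128 284.773]
scene0 [ 542  281   77   61 1611] [576.2862 312.5059]
scene0 [ 280  287   68   89 2881] [315.2749 336.6994]
side0 [    0     0   640   336 47184] [241.5296 118.4292]
side0 [ 393  114   35  126 1582] [410.885  170.2345]
side0 [ 624  180   16  220 2436] [633.4803 285.2467]
side0 [314 186  56  23 434] [341.1244 200.4217]
side0 [ 403  212  112   86 1329] [473.4846 259.1655]
side0 [ 311  243   60   63 2418] [342.5881 278.4574]
tray c [ 0.5916 -0.203   0.03  ]
roll [0.4038 0.0252 0.03  ]
shaker [ 0.7298 -0.0226  0.03  ]
yellow [0.4718 0.1366 0.03  ]
orange [0.5686 0.1486 0.03  ]
batard [0.4996 0.5452 0.03  ]
```

The handle top comes out at z = 0.211 (expected 0.210) and the seal at z = 0.106 (expected 0.107), so both are consistent. The fork yaw and seal direction need a closer wrist view. I'll look at the loaf first.

Request:
{"op": "apply_moves", "data": {
  "rows": [
    {"xyz": [-0.75, 0, -0.4], "twist": [0, 0, 0]},
    {"xyz": [-0.75, 0, -0.4], "twist": [0, 0, 0]}
  ],
  "grip": 85
}}

```text
time: 0.4
tcp_pos: [0.5254, -0.0625, 0.2647]
eef_rot: [0.001, 0.708, 0.706, 0.0]
wrist_force: [-1.1, 0.3, -0.0]
finger_gap: 0.0851
gripper_force: 0.0
```

Request:
{"op": "apply_moves", "data": {
  "rows": [
    {"xyz": [-0.75, 0.1, -0.4], "twist": [0, 0, 0]},
    {"xyz": [-0.75, 0.1, -0.4], "twist": [0, 0, 0]}
  ]
}}

```text
time: 0.65
tcp_pos: [0.5334, -0.1222, 0.2961]
eef_rot: [0.001, 0.708, 0.706, 0.0]
wrist_force: [0.9, 0.6, -0.7]
finger_gap: 0.0856
gripper_force: 0.0
```

Request:
{"op": "apply_moves", "data": {
  "rows": [
    {"xyz": [-0.75, 0.1, -0.4], "twist": [0, 0, 0]},
    {"xyz": [-0.75, 0.1, -0.4], "twist": [0, 0, 0]},
    {"xyz": [-0.75, 0.1, -0.4], "twist": [0, 0, 0]}
  ]
}}

```text
time: 1.02
tcp_pos: [0.5409, -0.1792, 0.3263]
eef_rot: [-0.001, 0.707, 0.707, -0.0]
wrist_force: [-0.8, 0.1, 0.3]
finger_gap: 0.0849
gripper_force: 0.0
```

```bash
cat > snap.py <<'E'
import sys,cv2,numpy as np
from plant import manip, viewer
n,out=sys.argv[1:]
c=viewer.camera_info(n); im=viewer.read_camera(n); cv2.imwrite(f"pics/{out}.png",im[:,:,::-1])
np.savez(f"pics/{out}.npz",K=c["mtx"],T=c["camera_from_world"])
s=manip.sense(); print(s["time"],s["tcp_pos"],s["eef_rot"],s["joint_pos"],s["wrist_force"],s["finger_gap"],s["gripper_force"])
E
python3 snap.py wrist w1
```

```text
1.075 [ 0.54088534 -0.17873131  0.32632877] [-9.61104396e-04  7.06787975e-01  7.07424789e-01 -4.92693119e-05] [-5.24934662e-01  3.72461438e-01  1.17189635e+00  3.99120508e-04
  1.59911779e+00 -5.25824327e-01] [-0.1031455  -0.51355174 -0.4980729 ] 0.08526941137545829 0.0
```

View pics/w1.png

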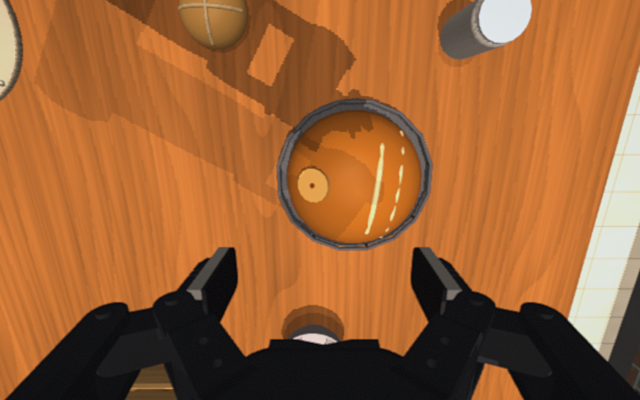

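The wrist view from above shows the round tray with its centre near (355,174) and the seal at (312,185) with a dark dot. Now I'll measure these and move on to the fork.

Run:
```python
from h import *
import cv2
from scipy.optimize import least_squares
np.set_printoptions(precision=4,suppress=True)
im=cv2.imread("pics/w1.png"); hsv=cv2.cvtColor(im,cv2.COLOR_BGR2HSV)
m=((hsv[...,1]<110)&(hsv[...,2]<150)).astype(np.uint8); m[252:]=0; m[:90]=0; m[:,:265]=0;m[:,445:]=0
cs,_=cv2.findContours(m,cv2.RETR_EXTERNAL,cv2.CHAIN_APPROX_NONE)
c=max(cs,key=cv2.contourArea); h=cv2.convexHull(c)[:,0]; 
P=np.array([plane("w1",p,0.029)[:2] for p in h])
r=least_squares(lambda q:np.hypot(*(P-q[:2]).T)-q[2],[.58,-.2,.12],loss="soft_l1",f_scale=.001); print("tray",r.x,cv2.boundingRect(c))
# seal blob
roi=hsv[160:215,290:335]; b=im[160:215,290:335].astype(int)
ms=((hsv[...,0]>12)&(hsv[...,2]>180)&(hsv[...,1]<175)).astype(np.uint8); mm=np.zeros_like(ms); mm[155:215,290:335]=ms[155:215,290:335]
cs,_=cv2.findContours(mm,cv2.RETR_EXTERNAL,cv2.CHAIN_APPROX_NONE); c=max(cs,key=cv2.contourArea); e=cv2.fitEllipse(c); print("seal ell",e)
g=cv2.cvtColor(im,cv2.COLOR_BGR2GRAY)[175:195,302:322]; w=np.clip(np.median(g)-20-g.astype(float),0,None); yy,xx=np.mgrid[175:195,302:322]; d=((w*xx).sum()/w.sum(),(w*yy).sum()/w.sum()); print("dot",d)
t,er=tri([("scene0",(267.2,160.0)),("side0",(353.4,176.6)),("w1",d)]); print(t,er)
s=plane("w1",d,.107); print("on .107",s, "axis->seal",s[:2]-r.x[:2],np.hypot(*(s[:2]-r.x[:2])),np.degrees(np.arctan2(*(s[:2]-r.x[:2])[::-1])))
```

```text
tray [ 0.5866 -0.2132  0.1182] (277, 99, 156, 151)
seal ell ((312.5662536621094, 184.9576873779297), (28.246376037597656, 33.349857330322266), 154.98130798339844)
dot (np.float64(311.6748726655348), np.float64(185.21561969439728))
[ 0.5262 -0.2006  0.1057] [np.float64(0.8112813589093104), np.float64(0.4488982592415747), np.float64(0.5837442129466061)]
on .107 [ 0.5259 -0.2008  0.107 ] axis->seal [-0.0607  0.0125] 0.062010305983832566 168.41454046042668
```

Request:
{"op": "apply_moves", "data": {
  "rows": [
    {"xyz": [1, 0, 0], "twist": [0, 0, 0]},
    {"xyz": [1, 0, 0], "twist": [0, 0, 0]}
  ]
}}

```text
time: 1.32
tcp_pos: [0.5406, -0.0962, 0.3271]
eef_rot: [-0.001, 0.706, 0.708, 0.0]
wrist_force: [0.2, 0.2, -0.9]
finger_gap: 0.0852
gripper_force: 0.0
```

Request:
{"op": "apply_moves", "data": {
  "rows": [
    {"xyz": [1, 0, 0], "twist": [0, 0, 0]},
    {"xyz": [1, 0, 0], "twist": [0, 0, 0]}
  ]
}}

```text
time: 1.58
tcp_pos: [0.5405, -0.0168, 0.3272]
eef_rot: [-0.0, 0.706, 0.708, 0.0]
wrist_force: [0.6, -0.2, 0.2]
finger_gap: 0.085
gripper_force: 0.0
```

Request:
{"op": "apply_moves", "data": {
  "rows": [
    {"xyz": [1, 0, 0], "twist": [0, 0, 0]},
    {"xyz": [1, 0, 0], "twist": [0, 0, 0]}
  ]
}}

```text
time: 1.82
tcp_pos: [0.5406, 0.0625, 0.3271]
eef_rot: [-0.0, 0.706, 0.708, -0.0]
wrist_force: [-0.4, -1.2, -0.0]
finger_gap: 0.0847
gripper_force: 0.0
```

Request:
{"op": "apply_moves", "data": {
  "rows": [
    {"xyz": [1, 0, 0], "twist": [0, 0, 0]},
    {"xyz": [1, 0, 0], "twist": [0, 0, 0]}
  ]
}}

```text
time: 2.08
tcp_pos: [0.5408, 0.1419, 0.327]
eef_rot: [-0.0, 0.706, 0.708, -0.0]
wrist_force: [-0.1, 0.6, -0.8]
finger_gap: 0.0852
gripper_force: 0.0
```

Request:
{"op": "apply_moves", "data": {
  "rows": [
    {"xyz": [1, 0.2, 0], "twist": [0, 0, 0]},
    {"xyz": [1, 0.2, 0], "twist": [0, 0, 0]},
    {"xyz": [1, 0.2, 0], "twist": [0, 0, 0]}
  ]
}}

```text
time: 2.45
tcp_pos: [0.5572, 0.2198, 0.3267]
eef_rot: [-0.0, 0.707, 0.707, -0.001]
wrist_force: [0.2, -0.5, -0.7]
finger_gap: 0.0846
gripper_force: 0.0
```

```bash
python3 snap.py wrist w2
```

```text
2.5 [0.55723169 0.21889012 0.32697163] [ 1.01850117e-04  7.07242064e-01  7.06971342e-01 -4.16888936e-04] [ 1.79075059e-01  4.43530452e-01  1.06818633e+00 -6.43554183e-04
  1.63044506e+00  1.79419737e-01] [ 0.33481606 -0.30587237  0.15592735] 0.08483799242924017 0.0
```

View pics/w2.png

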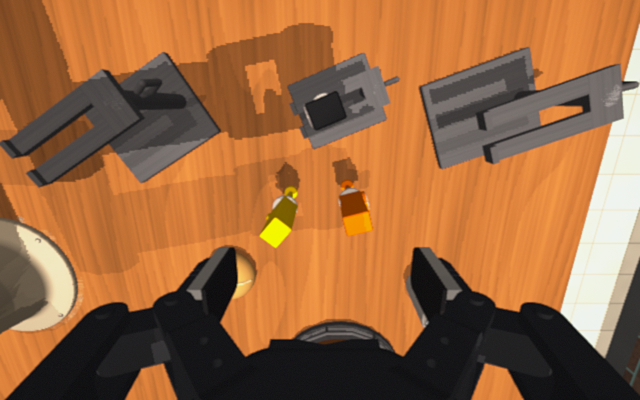

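The wrist view shows the handle top at about (326,112) in the middle fork. Its post is to the right (about (385,90)) and the open end is to the lower left. The yellow (278,230) and orange (356,220) gauges stand to the -y side. Next I'll measure the handle top and the yaw.

Run:
```python
from h import *
import cv2
np.set_printoptions(precision=4,suppress=True)
im=cv2.imread("pics/w2.png"); hsv=cv2.cvtColor(im,cv2.COLOR_BGR2HSV)
def big(m,x0,y0,x1,y1):
    q=np.zeros_like(m);q[y0:y1,x0:x1]=m[y0:y1,x0:x1]
    cs,_=cv2.findContours(q,cv2.RETR_EXTERNAL,cv2.CHAIN_APPROX_NONE); return max(cs,key=cv2.contourArea)
def rect(c,z):
    P=np.array([plane("w2",p,z)[:2] for p in c[:,0]],np.float32)
    return cv2.minAreaRect((P*1000).astype(np.float32))
for th in (35,45,55):
    k=big((hsv[...,2]<th).astype(np.uint8),295,80,355,140); print(th,cv2.boundingRect(k),cv2.contourArea(k),"handle z.21",rect(k,.21))
p=big(((hsv[...,1]<100)&(hsv[...,2]<150)).astype(np.uint8),275,45,395,152); print("all grey",cv2.boundingRect(p),rect(p,.008))
cv2.imwrite("pics/z2.png",cv2.resize(im[40:160,270:410],None,fx=5,fy=5,interpolation=cv2.INTER_CUBIC))
```

```text
35 (306, 92, 40, 38) 59.5 handle z.21 ((559.3154907226562, 290.1343688964844), (27.9917049407959, 22.69865608215332), 21.376813888549805)
45 (306, 91, 40, 39) 909.0 handle z.21 ((559.2391357421875, 290.07208251953125), (29.22148323059082, 23.296844482421875), 21.900949478149414)
55 (305, 91, 42, 39) 949.0 handle z.21 ((559.37451171875, 290.1917724609375), (29.388595581054688, 24.003358840942383), 21.383739471435547)
all grey (288, 53, 107, 96) ((587.4523315429688, 301.6671142578125), (154.94100952148438, 99.43487548828125), 22.03148078918457)
```

View pics/z2.png

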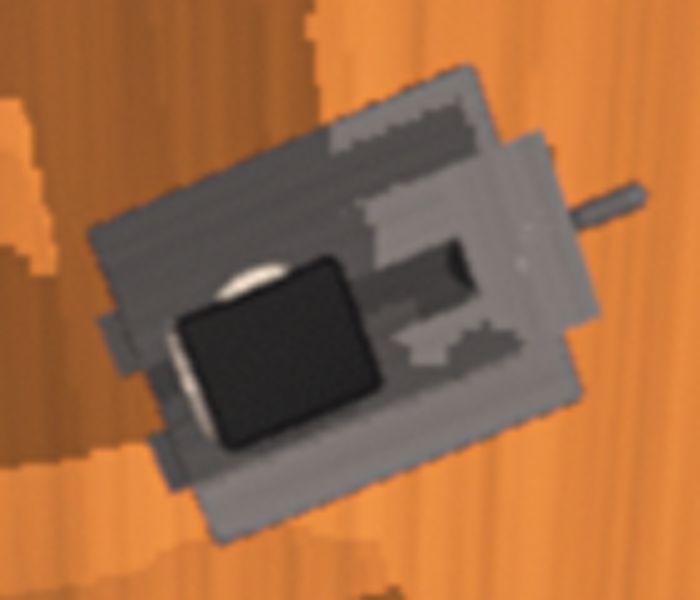

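The handle top fits 29.3 × 23.8 mm, centred at (0.559, 0.290), with the fork yaw about 21.5° and the dial facing the open end, so this is the right gauge. I'll grip across x, turning the tool +21.5° about vertical, with the TCP at z ≈ 0.167.

Request:
{"op": "apply_moves", "data": {
  "rows": [
    {"xyz": [0.3, 0.02, 0], "twist": [0, 0, -0.02]},
    {"xyz": [0.6, 0.02, 0], "twist": [0, 0, -0.04]},
    {"xyz": [0.875, 0.02, 0], "twist": [0, 0, -0.06]},
    {"xyz": [0.875, 0.02, 0], "twist": [0, 0, -0.06]}
  ]
}}

```text
time: 3.0
tcp_pos: [0.5588, 0.2891, 0.3273]
eef_rot: [0.0, 0.563, 0.827, -0.0]
wrist_force: [-0.7, -1.0, -0.3]
finger_gap: 0.0851
gripper_force: 0.0
```

Request:
{"op": "apply_moves", "data": {
  "rows": [
    {"xyz": [0, 0, 0.5], "twist": [0, 0, 0]},
    {"xyz": [0, 0, 1], "twist": [0, 0, 0]},
    {"xyz": [0, 0, 1], "twist": [0, 0, 0]}
  ]
}}

```text
time: 3.38
tcp_pos: [0.558, 0.2879, 0.2451]
eef_rot: [-0.002, 0.564, 0.826, -0.002]
wrist_force: [-0.3, 0.5, 0.7]
finger_gap: 0.0847
gripper_force: 0.0
```

Request:
{"op": "apply_moves", "data": {
  "rows": [
    {"xyz": [0, 0, 0.4], "twist": [0, 0, 0]},
    {"xyz": [0, 0, 0.8], "twist": [0, 0, 0]},
    {"xyz": [0, 0, 1], "twist": [0, 0, 0]},
    {"xyz": [0, 0, 1], "twist": [0, 0, 0]}
  ]
}}

```text
time: 3.88
tcp_pos: [0.559, 0.2895, 0.168]
eef_rot: [0.0, 0.563, 0.827, 0.0]
wrist_force: [0.0, -1.0, 0.7]
finger_gap: 0.0852
gripper_force: 0.0
```

Request:
{"op": "apply_moves", "data": {
  "rows": [
    {"xyz": [0, 0, 0]},
    {"xyz": [0, 0, 0]},
    {"xyz": [0, 0, 0]},
    {"xyz": [0, 0, 0]},
    {"xyz": [0, 0, 0]},
    {"xyz": [0, 0, 0]},
    {"xyz": [0, 0, 0]},
    {"xyz": [0, 0, 0]}
  ],
  "grip": 15
}}

```text
invalid input
```

Request:
{"op": "apply_moves", "data": {
  "rows": [
    {"xyz": [0, 0, 0], "twist": [0, 0, 0]},
    {"xyz": [0, 0, 0], "twist": [0, 0, 0]},
    {"xyz": [0, 0, 0], "twist": [0, 0, 0]},
    {"xyz": [0, 0, 0], "twist": [0, 0, 0]},
    {"xyz": [0, 0, 0], "twist": [0, 0, 0]},
    {"xyz": [0, 0, 0], "twist": [0, 0, 0]},
    {"xyz": [0, 0, 0], "twist": [0, 0, 0]}
  ],
  "grip": 15
}}

```text
time: 4.75
tcp_pos: [0.5587, 0.29, 0.168]
eef_rot: [0.0, 0.562, 0.827, 0.0]
wrist_force: [-1.8, -1.3, 5.2]
finger_gap: 0.0292
gripper_force: 59.3
```

Gripped, with a 29 mm gap and 59 N. Next I'll raise it 24 mm, slide out along holder -x (tool -y), then lift.

Request:
{"op": "apply_moves", "data": {
  "rows": [
    {"xyz": [0, 0, -0.1], "twist": [0, 0, 0]},
    {"xyz": [0, 0, -0.2], "twist": [0, 0, 0]},
    {"xyz": [0, 0, -0.3], "twist": [0, 0, 0]},
    {"xyz": [0, 0, -0.3], "twist": [0, 0, 0]}
  ]
}}

```text
time: 5.25
tcp_pos: [0.5589, 0.2901, 0.1921]
eef_rot: [0.0, 0.562, 0.827, 0.001]
wrist_force: [-0.1, 0.8, -2.9]
finger_gap: 0.0295
gripper_force: 59.3
```

Request:
{"op": "apply_moves", "data": {
  "rows": [
    {"xyz": [0, -0.15, 0], "twist": [0, 0, 0]},
    {"xyz": [0, -0.35, 0], "twist": [0, 0, 0]},
    {"xyz": [0, -0.55, 0], "twist": [0, 0, 0]},
    {"xyz": [0, -0.8, 0], "twist": [0, 0, 0]},
    {"xyz": [0, -1, 0], "twist": [0, 0, 0]},
    {"xyz": [0, -1, 0], "twist": [0, 0, 0]},
    {"xyz": [0, -1, 0], "twist": [0, 0, 0]},
    {"xyz": [0, -1, 0], "twist": [0, 0, 0]}
  ]
}}

```text
time: 6.25
tcp_pos: [0.4846, 0.2606, 0.1911]
eef_rot: [-0.0, 0.562, 0.827, -0.0]
wrist_force: [-0.1, 0.4, -2.5]
finger_gap: 0.0293
gripper_force: 59.9
```

```bash
python3 snap.py side s3; python3 snap.py scene c3
python3 - <<'E'
import cv2,numpy as np
s=cv2.imread("pics/c3.png")[200:320,300:440];d=cv2.imread("pics/s3.png")[170:290,210:350]
cv2.imwrite("pics/z3.png",np.hstack([cv2.resize(i,(400,343),interpolation=cv2.INTER_CUBIC) for i in (s,d)]))
E
```

```text
6.3 [0.48455652 0.26063428 0.19109058] [-4.76565281e-05  5.62085264e-01  8.27079290e-01 -4.35560990e-05] [ 2.80501290e-01  4.01177252e-01  1.48114631e+00  1.85166544e-05
  1.25939701e+00 -9.64909399e-02] [ 0.11724262 -1.02023544 -2.54475357] 0.029395291410643704 59.94377374649048
6.35 [0.48448229 0.26060616 0.19110674] [-6.53367363e-05  5.62098547e-01  8.27070260e-01 -6.87165965e-05] [ 2.80491610e-01  4.01027598e-01  1.48132187e+00  1.32993413e-05
  1.25943241e+00 -9.64668967e-02] [-0.85580046 -0.39837073 -3.57872917] 0.029434764466137762 59.9442332983017
```

View pics/z3.png

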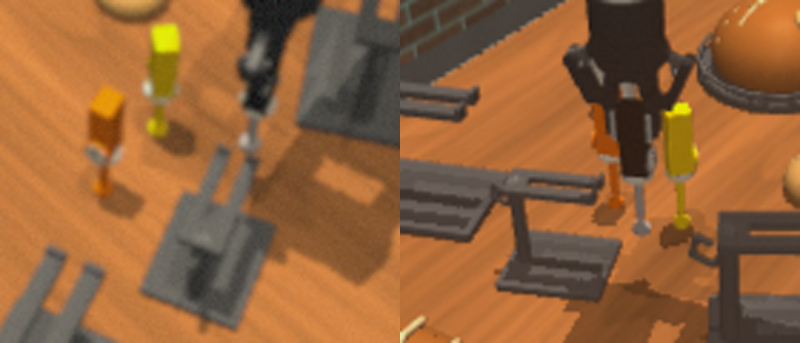

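The gauge is out of the fork and held upright. The foot hangs near scene (387,250) and side (294,250). Next I'll lift it clear of the look-alikes and carry it towards the loaf.

Request:
{"op": "apply_moves", "data": {
  "rows": [
    {"xyz": [0, 0, -0.35], "twist": [0, 0, 0]},
    {"xyz": [0, 0, -0.7], "twist": [0, 0, 0]},
    {"xyz": [0, 0, -1], "twist": [0, 0, 0]}
  ]
}}

```text
time: 6.72
tcp_pos: [0.4844, 0.2606, 0.2723]
eef_rot: [0.0, 0.562, 0.827, 0.0]
wrist_force: [1.1, -0.7, -2.9]
finger_gap: 0.0298
gripper_force: 60.0
```

Request:
{"op": "apply_moves", "data": {
  "rows": [
    {"xyz": [0, 0, -0.35], "twist": [0, 0, 0]},
    {"xyz": [-0.1, -0.05, -0.75], "twist": [0, 0, 0]},
    {"xyz": [-0.35, -0.14, -0.75], "twist": [0, 0, 0]},
    {"xyz": [-0.64, -0.25, -0.75], "twist": [0, 0, 0]},
    {"xyz": [-0.93, -0.366, -0.75], "twist": [0, 0, 0]}
  ]
}}

```text
time: 7.35
tcp_pos: [0.4845, 0.1799, 0.3312]
eef_rot: [-0.0, 0.562, 0.827, -0.0]
wrist_force: [1.1, 0.2, -2.5]
finger_gap: 0.0294
gripper_force: 60.3
```

Request:
{"op": "apply_moves", "data": {
  "rows": [
    {"xyz": [-0.31, -0.12, 0], "twist": [0, 0, 0]},
    {"xyz": [-0.62, -0.24, 0], "twist": [0, 0, 0]},
    {"xyz": [-0.93, -0.366, 0], "twist": [0, 0, 0]}
  ]
}}

```text
time: 7.72
tcp_pos: [0.4846, 0.0998, 0.3313]
eef_rot: [0.0, 0.562, 0.827, 0.0]
wrist_force: [-0.5, 0.1, -3.1]
finger_gap: 0.0293
gripper_force: 60.3
```

Request:
{"op": "apply_moves", "data": {
  "rows": [
    {"xyz": [-0.31, -0.12, 0], "twist": [0, 0, 0]},
    {"xyz": [-0.62, -0.24, 0], "twist": [0, 0, 0]},
    {"xyz": [-0.93, -0.366, 0], "twist": [0, 0, 0]}
  ]
}}

```text
time: 8.1
tcp_pos: [0.4848, 0.0198, 0.3313]
eef_rot: [0.0, 0.562, 0.827, 0.0]
wrist_force: [1.2, -0.2, -2.8]
finger_gap: 0.0294
gripper_force: 60.3
```

Request:
{"op": "apply_moves", "data": {
  "rows": [
    {"xyz": [-0.31, -0.12, 0], "twist": [0, 0, 0]},
    {"xyz": [-0.62, -0.24, 0], "twist": [0, 0, 0]},
    {"xyz": [-0.93, -0.366, 0], "twist": [0, 0, 0]}
  ]
}}

```text
time: 8.48
tcp_pos: [0.485, -0.0602, 0.3313]
eef_rot: [0.0, 0.562, 0.827, 0.0]
wrist_force: [0.2, -0.5, -3.6]
finger_gap: 0.0293
gripper_force: 60.3
```

Request:
{"op": "apply_moves", "data": {
  "rows": [
    {"xyz": [-0.31, -0.12, 0], "twist": [0, 0, 0]},
    {"xyz": [-0.62, -0.24, 0], "twist": [0, 0, 0]},
    {"xyz": [-0.93, -0.366, 0], "twist": [0, 0, 0]},
    {"xyz": [-0.93, -0.366, 0], "twist": [0, 0, 0]}
  ]
}}

```text
time: 8.98
tcp_pos: [0.485, -0.1406, 0.3309]
eef_rot: [-0.0, 0.563, 0.826, -0.0]
wrist_force: [-0.6, 0.2, -2.3]
finger_gap: 0.0294
gripper_force: 60.1
```

Request:
{"op": "apply_moves", "data": {
  "rows": [
    {"xyz": [0, 0, 0], "twist": [-0.016, -0.01, 0]},
    {"xyz": [0, 0, 0], "twist": [-0.033, -0.021, 0]},
    {"xyz": [0, 0, 0], "twist": [-0.05, -0.032, 0]},
    {"xyz": [0, 0, 0], "twist": [-0.0652, -0.0424, 0]},
    {"xyz": [0, 0, 0], "twist": [-0.0652, -0.0424, 0]},
    {"xyz": [0, 0, 0], "twist": [-0.0652, -0.0424, 0]}
  ]
}}

```text
time: 9.72
tcp_pos: [0.4853, -0.139, 0.3316]
eef_rot: [0.222, 0.545, 0.803, 0.093]
wrist_force: [0.6, 0.3, -2.9]
finger_gap: 0.0297
gripper_force: 60.4
```

```bash
cat > plan.py <<'E'
import numpy as np
from scipy.spatial.transform import Rotation as R
from plant import manip
s=manip.sense(); q=s["eef_rot"]; Rt=R.from_quat(q,scalar_first=True).as_matrix(); p=s["tcp_pos"]
a=np.radians(168.4); t=np.radians(28); n=np.array([np.cos(a)*np.sin(t),np.sin(a)*np.sin(t),np.cos(t)])
seal=np.array([.526,-.2007,.1063])
print("tcp",p,"z err deg",np.degrees(np.arccos(-Rt[:,2]@n)),"sealn in tool",Rt.T@n)
for L in (.163,.133,.123,.116): print(L,"tool units",np.round(Rt.T@(seal+L*n-p)/.08,3))
E
python3 plan.py; python3 snap.py side s4;python3 snap.py scene c4;python3 snap.py wrist w4
python3 - <<'E'
import cv2,numpy as np
s=cv2.imread("pics/c4.png")[90:230,200:360];d=cv2.imread("pics/s4.png")[90:230,270:430];w=cv2.imread("pics/w4.png")[:,100:540]
z=np.hstack([cv2.resize(i,(400,350),interpolation=cv2.INTER_CUBIC) for i in (s,d)])
w=cv2.resize(w,(275,250)); b=np.zeros((250,800,3),np.uint8); b[:,:275]=w
cv2.imwrite("pics/z4.png",np.vstack([z,b]))
E
```

```text
tcp [ 0.48530169 -0.13903366  0.33159755] z err deg 0.13474445236686047 sealn in tool [ 2.30033294e-03 -4.88991377e-04 -9.99997235e-01]
0.163 tool units [-0.14  -0.981  0.756]
0.133 tool units [-0.141 -0.981  1.131]
0.123 tool units [-0.141 -0.98   1.256]
0.116 tool units [-0.141 -0.98   1.343]
9.775 [ 0.48548213 -0.13915117  0.33152836] [0.22237978 0.54528282 0.80279653 0.09344305] [-0.61002237 -0.05180338  1.73283162  0.22146992  1.01953144 -1.06149639] [-0.60620017  0.44679012 -2.69553359] 0.02930958482383316 60.43908476829529
9.825 [ 0.48552391 -0.13922059  0.33139675] [0.2224316  0.545287   0.802775   0.09348033] [-0.61015618 -0.05165332  1.73306628  0.22167821  1.01908139 -1.06175869] [-0.37129327 -0.32759668 -2.37671017] 0.02957174909054961 60.43943166732788
9.875 [ 0.48547177 -0.13923551  0.33129727] [0.22247854 0.54530195 0.80274792 0.09351391] [-0.61030631 -0.05176973  1.73346602  0.22186513  1.01874059 -1.0619827 ] [-0.23008094 -0.35383219 -2.63905593] 0.029309204877726806 60.43992340564728
```

View pics/z4.png

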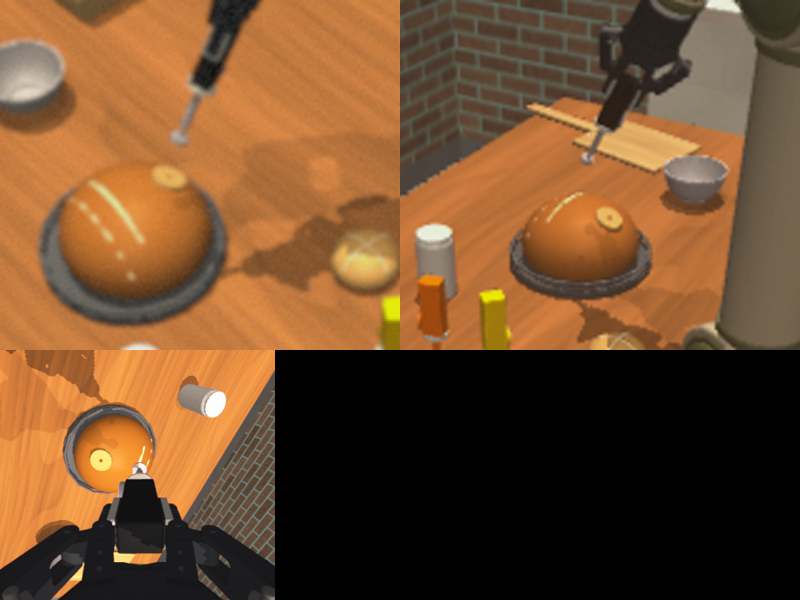

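The gauge hangs in line with the tool, and the foot and seal are visible in all three views. The foot is at scene (272,145), side (345,153) and wrist (324,187). I'll triangulate the foot as a check.

Run:
```python
from h import *
import cv2
np.set_printoptions(precision=4,suppress=True)
x=[("c4",(272,145.2)),("s4",(345.2,153.2)),("w4",(324,187))]
for o in (x,x[:2]): print("foot",tri(o))
n=np.array([-.4599,.0944,.8829]); print("expect",np.array([.4855,-.1392,.3314])-.120*n)
im=cv2.imread("pics/w4.png"); hsv=cv2.cvtColor(im,cv2.COLOR_BGR2HSV)
m=((hsv[...,0]>12)&(hsv[...,2]>180)&(hsv[...,1]<175)).astype(np.uint8);q=0*m;q[150:200,240:285]=m[150:200,240:285]
c=max(cv2.findContours(q,0,1)[0],key=cv2.contourArea); e=cv2.fitEllipse(c); print(e)
print("seal tri",tri([("scene0",(267.2,160.0)),("side0",(353.4,176.6)),("w4",e[0]),("w1",(311.9,185.1))]), plane("w4",e[0],.1065))
```

```text
foot (array([ 0.5393, -0.1479,  0.2253]), [np.float64(1.9368763653204963), np.float64(2.9853003322093596), np.float64(1.59051662204756)])
foot (array([ 0.5386, -0.1494,  0.2239]), [np.float64(2.212693372575118), np.float64(2.212693372575093)])
expect [ 0.5407 -0.1505  0.2255]
((261.24151611328125, 176.0364227294922), (32.60366439819336, 35.521331787109375), 120.8979263305664)
seal tri (array([ 0.5265, -0.2005,  0.106 ]), [np.float64(0.8344610151819561), np.float64(0.3112945160750568), np.float64(0.541716976886268), np.float64(0.5260352616891966)]) [ 0.5268 -0.2004  0.1065]
```

Request:
{"op": "apply_moves", "data": {
  "rows": [
    {"xyz": [-0.05, -0.3, 0.2], "twist": [0, 0, 0]},
    {"xyz": [-0.1, -0.6, 0.4], "twist": [0, 0, 0]},
    {"xyz": [-0.14, -0.98, 0.6], "twist": [0, 0, 0]},
    {"xyz": [-0.14, -0.98, 0.75], "twist": [0, 0, 0]},
    {"xyz": [-0.14, -0.98, 0.75], "twist": [0, 0, 0]},
    {"xyz": [-0.14, -0.98, 0.75], "twist": [0, 0, 0]}
  ]
}}

```text
time: 10.62
tcp_pos: [0.4514, -0.1853, 0.2511]
eef_rot: [0.224, 0.545, 0.803, 0.094]
wrist_force: [0.6, 0.3, -2.4]
finger_gap: 0.0294
gripper_force: 60.7
```

```bash
python3 plan.py; for k in side:s5 scene:c5 wrist:w5; do python3 snap.py ${k%:*} ${k#*:} >/dev/null; done
python3 - <<'E'
import cv2,numpy as np
f=lambda n,x,y,w,h,W,H:cv2.resize(cv2.imread(f"pics/{n}.png")[y:y+h,x:x+w],(W,H),interpolation=cv2.INTER_CUBIC)
z=np.hstack([f("c5",230,110,80,80,400,400),f("s5",310,130,80,80,400,400)])
b=np.zeros((200,800,3),np.uint8); b[:,:400]=f("w5",280,130,120,60,400,200)
cv2.imwrite("pics/z5.png",np.vstack([z,b]))
E
```

```text
tcp [ 0.45139407 -0.18527722  0.25113413] z err deg 0.09454229457699474 sealn in tool [ 6.71367206e-04  1.50731844e-03 -9.99998639e-01]
0.163 tool units [ 0.004 -0.008  0.008]
0.133 tool units [ 0.004 -0.009  0.383]
0.123 tool units [ 0.004 -0.009  0.508]
0.116 tool units [ 0.003 -0.009  0.596]
```

View pics/z5.png

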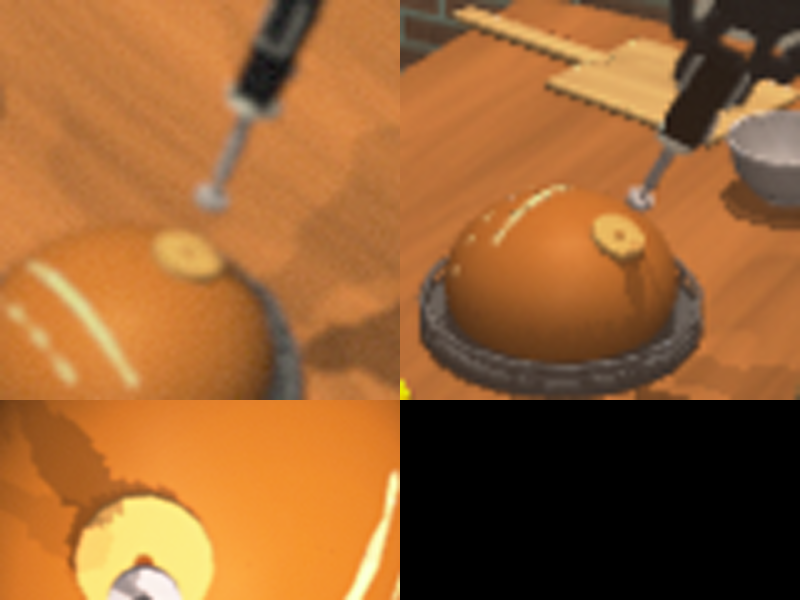

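The foot hovers about 40 mm out along the seal's normal, and its axis points at the dot in both side views. I'll advance to about 3 mm above contact and take an averaged force baseline.

Request:
{"op": "apply_moves", "data": {
  "rows": [
    {"xyz": [0, 0, 0.15], "twist": [0, 0, 0]},
    {"xyz": [0, 0, 0.3], "twist": [0, 0, 0]},
    {"xyz": [0, 0, 0.4], "twist": [0, 0, 0]},
    {"xyz": [0, 0, 0.45], "twist": [0, 0, 0]},
    {"xyz": [0, 0, 0.45], "twist": [0, 0, 0]}
  ]
}}

```text
time: 11.4
tcp_pos: [0.4673, -0.1888, 0.2183]
eef_rot: [0.223, 0.545, 0.803, 0.094]
wrist_force: [-0.7, 0.8, -2.2]
finger_gap: 0.0292
gripper_force: 61.0
```

```bash
cat > avg.py <<'E'
import numpy as np
from plant import manip, viewer
n=np.array([-.4599,.0944,.8829]); seal=np.array([.5262,-.2006,.1063]);F=[];P=[]
for i in range(12):
    viewer.read_camera("wrist"); s=manip.sense(); F.append(s["wrist_force"]); P.append(s["tcp_pos"])
F=np.array(F);p=np.mean(P,0)
d=p-seal; print(s["time"],"F",F.mean(0).round(2),"Fn",(F@n).mean().round(2),"+-",((F@n).std()/12**.5).round(2),"L",(d@n).round(4),"lateral",(d-(d@n)*n).round(4),s["finger_gap"])
E
python3 avg.py
```

```text
12.0 F [-0.11  0.17 -3.04] Fn -2.62 +- 0.15 L 0.1274 lateral [-0.0003 -0.0003 -0.0001] 0.02930420300275666
```

Request:
{"op": "apply_moves", "data": {
  "rows": [
    {"xyz": [0, 0, 0.03], "twist": [0, 0, 0]},
    {"xyz": [0, 0, 0.05], "twist": [0, 0, 0]},
    {"xyz": [0, 0, 0.075], "twist": [0, 0, 0]},
    {"xyz": [0, 0, 0.075], "twist": [0, 0, 0]}
  ]
}}

```text
time: 12.5
tcp_pos: [0.4701, -0.1894, 0.2132]
eef_rot: [0.223, 0.545, 0.803, 0.094]
wrist_force: [-1.6, -0.4, -1.0]
finger_gap: 0.0294
gripper_force: 61.1
```

```bash
python3 avg.py
```

```text
13.1 F [-1.4   0.16 -1.04] Fn -0.26 +- 0.09 L 0.1213 lateral [-0.0003 -0.0003 -0.0001] 0.02913393494052865
```

Contact: the force along the normal rose by 2.4 N, which means the foot is about 3.4 mm in. About 3.6 mm more will bring it to half.

Request:
{"op": "apply_moves", "data": {
  "rows": [
    {"xyz": [0, 0, 0.01], "twist": [0, 0, 0]},
    {"xyz": [0, 0, 0.02], "twist": [0, 0, 0]},
    {"xyz": [0, 0, 0.035], "twist": [0, 0, 0]},
    {"xyz": [0, 0, 0.045], "twist": [0, 0, 0]},
    {"xyz": [0, 0, 0.045], "twist": [0, 0, 0]},
    {"xyz": [0, 0, 0.045], "twist": [0, 0, 0]}
  ]
}}

```text
time: 13.85
tcp_pos: [0.4717, -0.1897, 0.2101]
eef_rot: [0.223, 0.545, 0.803, 0.094]
wrist_force: [-2.8, 0.0, -0.1]
finger_gap: 0.0294
gripper_force: 61.1
```

```bash
python3 avg.py; for k in side:s6 scene:c6 wrist:w6; do python3 snap.py ${k%:*} ${k#*:} >/dev/null; done
python3 - <<'E'
import cv2,numpy as np
f=lambda n,x,y,w,h,W,H:cv2.resize(cv2.imread(f"pics/{n}.png")[y:y+h,x:x+w],(W,H),interpolation=cv2.INTER_CUBIC)
z=np.hstack([f("c6",230,110,80,80,400,400),f("s6",310,130,80,80,400,400)])
b=np.zeros((200,800,3),np.uint8); b[:,:400]=f("w6",260,110,160,80,400,200)
cv2.imwrite("pics/z6.png",np.vstack([z,b]))
E
```

```text
14.45 F [-2.39  0.09  0.44] Fn 1.5 +- 0.1 L 0.1177 lateral [-0.0004 -0.0002 -0.0002] 0.029391257448165363
```

View pics/z6.png

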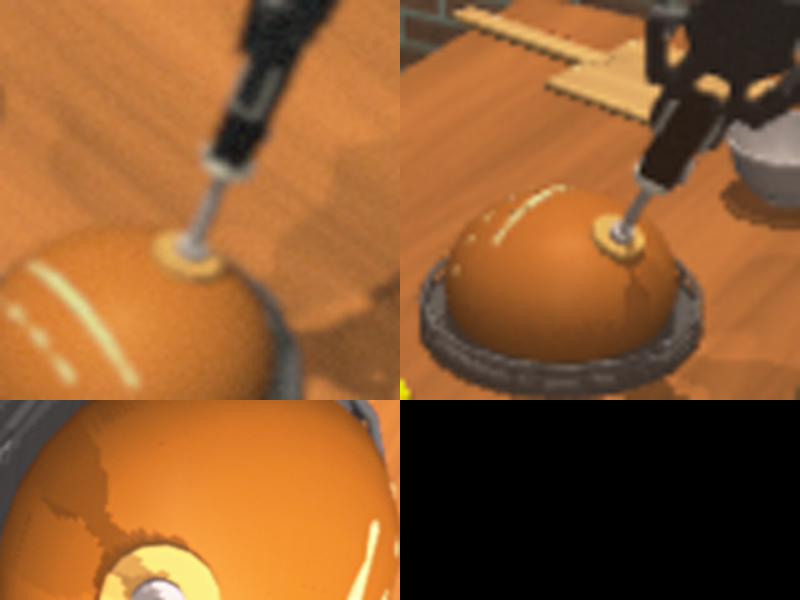

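The foot sits flat in the middle of the seal: scene crop (192,248) against the seal centre (187,255), and centred in the side view. The loaf hasn't moved, and the 4.1 N force puts the foot about 7.5 mm in. I'll hand it in now.

```bash
python3 -c "
from plant import job
print(job.close_job())"
```

```text
the job is handed in; nothing more can be done
None
```

The job is handed in with the gauge held still on the middle of the loaf's seal, its foot about 7 mm in at about 4 N; the hand-in returned no verdict.

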